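# Clear the masking plate from the spray platen

## Robot

A 6-joint arm with a two-finger parallel gripper is mounted at the origin on the work surface. World frame = base frame: x ahead of the robot, y to its left, z up, the work surface at z = 0. Lengths are in m, angles in rad, forces in N, time in s.
With the tool pointing down it reaches from about 0.325 to 1 m from the base axis. Payload 5.1 kg.
Tool frame: the origin (TCP) lies on the centre line of the jaws, within the pads' length; the fingertips stand robot.tip_reach ahead of it and the grasp point (between the pads) lies 5 mm behind it (robot.tip_reach is the distance from the TCP to the fingertips, in m); z points along the fingers, y is the direction in which the jaws open and shut (so a half turn about z gives the same grasp; the last joint's range is limited). The gripper opens to 85 mm and grips with 20 to 120 N. Pads are 22 mm wide; open, the fingers measure 114 mm over their backs; the gripper's body (76 mm by 85 mm) begins 54 mm behind the grasp point. The pads swing forward as they close: fully open they stand 13 mm farther back than shut.
Start: joints at [1.035, 0.124, 1.65, -0, 1.367, -0.083], TCP at [0.284, 0.584, 0.245] pointing down, gripper open.
Joint ranges: [-2.61, 2.61], [-1.02, 2.33], [0.03, 2.71], [-1.35, 4.49], [0.32, 2.68], [-2.91, 2.91]. Speed limits (rad/s): [2.57, 2.57, 3.14, 3.14, 3.14, 3.14].

## Interface

Orientations are given as a unit quaternion [x, y, z, w].
In Python, from bench import robot gives the robot as it stands. Calls block until the motion is done:
- robot.goto(position, orientation): joint-space move of the TCP to a pose.
- robot.move_l(position, ori=None, v=0.15, f_stop=None): straight line of the TCP; ori=None keeps the orientation; v is the mean speed in m/s. With f_stop (N) it stops when the force on the tool has changed by that much, and returns True; else False.
- robot.movej(angles): joint-space move.
- robot.gripper_open() and robot.close(grip_force=None): open the fingers fully, or close them until they stop; grip_force is the grip in N (None keeps the last).
- robot.dwell(seconds).
- robot.ik(position, orientation): joint angles nearest the present ones, or None.
- robot.get_state(): the state.
- robot.capture(name): name is "side" or "top" or "wrist"; returns a dict with "color" (384x512x3 uint8, blue, green, red), "camera_matrix" (3x3 intrinsics, pixels), "world_from_camera" (4x4, takes a point from camera to world coordinates); the wrist camera has in their place "mount" (4x4, takes a point from camera to tool coordinates, whose origin is the TCP and whose axes are the flange's). Camera axes: x right, y up, looking along -z (the intrinsics and any distortion apply to the point x, -y, -z); pixel columns grow to the right and rows downward; lengths in m; the calibration is good to about 2 mm. A picture is of the moment at which its call begins: read the wrist's pose just before it. There is no depth.
A pose or a line that the arm cannot do raises robot.Unreachable and nothing moves.
- robot.sign_off(): hands the job in, once; it reports no verdict.
Trained networks look in the newest picture that a camera, given by its name, has taken for a name from the list of things; names that differ only in an ending like _2 or _b are one class to them, and where a whole thing is asked for, a point or a joint stands for the part that bears it (a point fixed in the world has none). Each returns a list of dicts, best first, with "score" (0 to 1); they miss things now and then, are a little off and sometimes report something else, mostly with a low value. They report only what shows in the picture. A call takes as long as a camera call.
- robot.spot_in(label, camera): "rect" ([left, top, width, height] in pixels, round what is visible of it).
The state is a dict: "clock": time; "joints": joint angles; "dq": joint speeds; "tau": joint torques, N m; "tcp_pos": TCP position; "eef_rot": TCP orientation; "contact_force": force on the tool from outside, world axes, zero at the start; "wrist_torque": the same for the moment, N m; "finger_gap": finger opening in m.
Only numpy, scipy, OpenCV 4.12 (cv2) and the standard library are available. Lean on these libraries where they do the work, as an engineer would, in place of code of your own. Each camera call takes 0.05 s, during which the arm holds its last target. There are 200 camera calls.

## Task

Press gently on the thin aluminium masking plate and slide it along its channel until its front end overhangs the platen's open edge, then pinch that end and lift the plate clear. Lay it level across both yellow fins of the drying rack, centred and lengthwise square across the fins, lowering it gently and letting go only once it rests on them. Keep the push on the sprung deck under 15 N and on the rack under 25 N, do not drop the plate, and leave the spray cans and the jar lid alone.

Things in the scene. Friction and masses are not known exactly. Their poses are not given: they have to be found in the camera images.
- plate_center (a point): centre (half-way up) of the masking plate: loose bare aluminium bar with paint specks, 170 (x) by 50 (y) by 3 mm thick, 55 to 100 g, lying flat on the platen's black deck. Its x axis runs lengthwise; at the start its +x points roughly to the open edge of the platen. Its sides cannot be got at in the channel; where it overhangs they can be pinched across its 50 mm width from above, with the fingers reaching below it, past the platen's end face
- platen: spray platen fixed to the table, 190 (x) by 118 (y) mm; origin at the centre of its underside on the table. Two blue side guides (top 64 mm above the table, 32 mm wide, running the whole length) leave a channel 54 mm wide along its x axis, closed at the -x end by a red stop 10 mm thick and open at the +x end. The plate lies in the channel with its -x end 2 to 12 mm from the stop.
- shoe_face (a point): middle of the working face of a yellow spring-loaded shoe in the platen's +y guide, 30 mm long, 55 mm from the platen's middle towards the red stop. It pushes sideways with about 4.5 N on the rear of the plate and holds it by friction, so a press under some 8 N just slips over the plate (10 to 13 N carries it along); the plate comes free of it once its front end overhangs by about 40 mm
- platen_edge (a point): middle of the open (+x) edge of the platen, 95 mm along +x from the platen's origin, at the height of the deck's top when unloaded (60 mm above the table); x axis points out of the channel
- deck: slick waxed black deck in the channel under the plate, 53 mm wide, reaching to the open edge; origin on its top face above the platen's origin, 60 mm above the table when unloaded. Sprung, with a preload that differs each time: it starts to sink at 1 to 12 N, then yields 1 mm per 1.2 N (stop at 12 mm), so its height does not tell the force. Friction to the plate 0.25; fingertips 0.6 or more
- rack: drying rack fixed to the table: wooden base 90 (x) by 130 (y) by 10 mm, origin at the centre of its underside; two upright yellow fins 8 mm thick and 110 mm long (along y) at x = -25 and +25 mm, tops 50 mm above the table
- rack_top (a point): point midway between the tops of the two fins, 50 mm above the table, axes as the rack's; the plate's centre belongs just above it, with the plate's length along the rack's x axis (either way round)
- can_orange: bystander: upright grey spray can with orange band, 65 mm diameter, 189 mm high, origin at the centre of its underside
- can_blue: bystander: upright grey spray can with blue band, 65 mm diameter, 189 mm high, origin at the centre of its underside
- jar_lid: bystander: round terracotta lid, 76 mm diameter, 14 mm high, origin at the centre of its underside

How it is judged:
By the outcome, as a careful person would: the job done as asked, in the order asked, and still so for the second after the job is handed in, with the robot touching nothing.
It also fails if it takes over 61 s, if anything falls off the work surface, if the arm or the gripper's body presses on something with over 40 N, if the wrist force passes 120 N, or if a joint passes its speed limit or range.

## Working session

There is one attempt and no reset: what is moved stays moved. The work goes in short steps, each a Python script; the robot and the scene stay as the last script left them, time stands still between calls to the robot, and variables do not carry over. Pictures are saved under pics/ and viewed, about 8 in all and at most 12, crops included, and the job is handed in when it is done.

```bash
mkdir -p pics; ls; python3 - <<'E'
from bench import robot
import cv2, numpy as np
print(robot.get_state(), robot.tip_reach)
ims=[]
for c in ["top","side"]:
    r=robot.capture(c); ims.append(r["color"]); print(c,r["camera_matrix"],np.round(r["world_from_camera"],4),[k for k in r], r.get("distortion"))
    for l in ["plate_center","platen","shoe_face","deck","rack","can_orange","can_blue","jar_lid"]:
        print(l,[(d["rect"],round(d["score"],2)) for d in robot.spot_in(l,c)[:2]])
    cv2.imwrite(f"pics/{c}0.png",cv2.resize(r["color"],(800,600),interpolation=cv2.INTER_CUBIC))
    np.save(f"{c}.npy",r["color"])
E
```

```text
pics
{'clock': 0.0, 'joints': array([ 1.03536971e+00,  1.24507120e-01,  1.65169342e+00,  7.75248708e-06,
        1.36749488e+00, -8.25987576e-02]), 'dq': array([-0.00065864,  0.00019154, -0.0015335 ,  0.00119429, -0.00132377,
        0.00037859]), 'tau': array([-4.10085268e-04, -4.23597836e+01, -3.65464783e+01, -9.83692735e-05,
        6.85002218e-03, -7.61384342e-06]), 'tcp_pos': array([0.28410388, 0.58396932, 0.24404021]), 'eef_rot': array([ 2.24485072e-01,  9.74476961e-01, -1.00043022e-03, -3.23360881e-04]), 'contact_force': array([ 0.22564449,  0.36530953, -0.32840278]), 'wrist_torque': array([-0.03600966, -0.02137374,  0.02185935]), 'finger_gap': 0.08523393915558913} 0.014
top [[458.98436876   0.         262.85534393]
 [  0.         458.98436876 185.56501235]
 [  0.           0.           1.        ]] [[-0.0267  0.9981 -0.0549  0.4889]
 [-0.9996 -0.0262  0.0094  0.0056]
 [ 0.0079  0.0551  0.9984  1.238 ]
 [ 0.      0.      0.      1.    ]] ['color', 'camera_matrix', 'world_from_camera'] None
plate_center [([296.5, 169.9, 37.2, 69.6], 0.66)]
platen [([282.9, 164.6, 64.0, 81.7], 0
[... 228 characters left out ...]

jar_lid [([256.7, 125.6, 23.8, 27.6], 0.83), ([57.4, 163.0, 47.7, 34.6], 0.23)]
side [[391.72510207   0.         249.90066659]
 [  0.         391.72510207 190.39730385]
 [  0.           0.           1.        ]] [[ 0.7051  0.539  -0.4609 -0.0452]
 [-0.7091  0.5328 -0.4618 -0.6193]
 [-0.0033  0.6524  0.7579  1.0662]
 [ 0.      0.      0.      1.    ]] ['color', 'camera_matrix', 'world_from_camera'] None
plate_center [([243.9, 200.3, 40.6, 44.0], 0.77)]
platen [([234.4, 198.3, 58.1, 69.9], 0.69)]
shoe_face []
deck []
rack [([181.0, 162.2, 45.4, 34.6], 0.62)]
can_orange [([159.3, 98.1, 23.2, 45.9], 0.8)]
can_blue [([339.3, 237.6, 36.2, 45.1], 0.81)]
jar_lid [([264.1, 177.1, 21.6, 19.0], 0.87)]
```

View pics/top0.png

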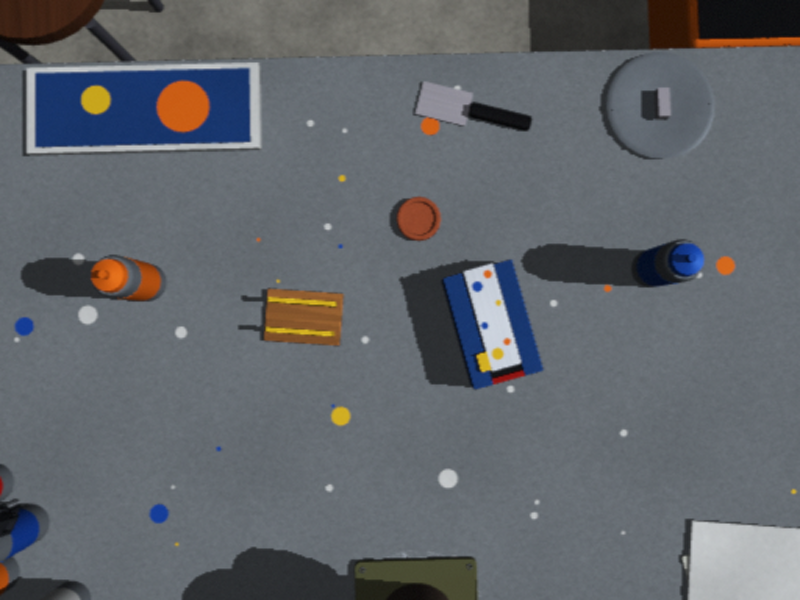

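View pics/side0.png

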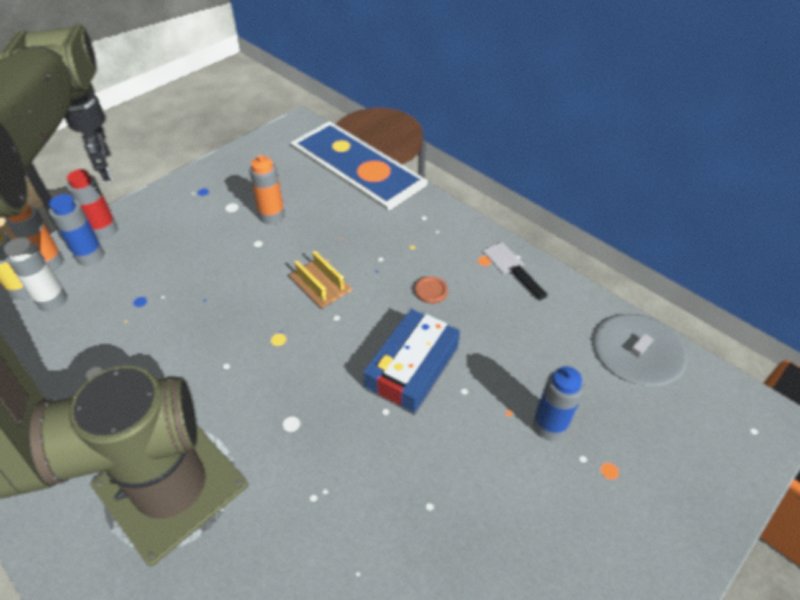

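Both views show the platen (top view, about 492,323) with its open end away from the robot and the red stop near it. The rack is at (304,318), the lid at (418,218), and the cans are well to the sides. I'll get rough poses from the top image, then check them with the wrist camera.

```bash
cat > h.py <<'E'
from bench import robot
import cv2, numpy as np
from scipy.spatial.transform import Rotation as R
def cap(name,fn=None,scale=1.5625):
    s=robot.get_state(); r=robot.capture(name)
    if name=="wrist":
        T=np.eye(4);T[:3,:3]=R.from_quat(s["eef_rot"]).as_matrix();T[:3,3]=s["tcp_pos"];r["W"]=T@r["mount"]
    else: r["W"]=r["world_from_camera"]
    if fn: cv2.imwrite("pics/"+fn,cv2.resize(r["color"],None,fx=scale,fy=scale,interpolation=cv2.INTER_CUBIC)); np.savez("pics/"+fn+".npz",**r)
    return r
def unproj(r,uv,z):
    uv=np.atleast_2d(np.asarray(uv,float));K=r["camera_matrix"];W=r["W"]
    d=np.c_[(uv[:,0]-K[0,2])/K[0,0],-(uv[:,1]-K[1,2])/K[1,1],-np.ones(len(uv))]@W[:3,:3].T
    return W[:3,3]+d*((z-W[2,3])/d[:,2])[:,None]
def proj(r,P):
    P=np.atleast_2d(P);c=(P-r["W"][:3,3])@r["W"][:3,:3];K=r["camera_matrix"]
    return np.c_[K[0,0]*c[:,0]/-c[:,2]+K[0,2],K[1,1]*-c[:,1]/-c[:,2]+K[1,2]]
def box(r,mask,z):
    """min-area rectangle in world of the mask's pixels at height z: centre, (long,short), yaw of long axis"""
    v,u=np.nonzero(mask); P=unproj(r,np.c_[u,v],z)[:,:2]
    (c,wh,a)=cv2.minAreaRect((P*1000).astype(np.float32)); a=np.radians(a)
    if wh[0]<wh[1]: wh=wh[::-1];a+=np.pi/2
    return np.array(c)/1000,np.round(wh,1),(a+np.pi/2)%np.pi-np.pi/2
def largest(m):
    n,l,s,_=cv2.connectedComponentsWithStats(m.astype(np.uint8)); return l==1+np.argmax(s[1:,4])
def down(yaw):
    """tool down with tool x axis (pads' width) along yaw or its half turn"""
    return [R.from_euler("z",yaw+k).as_matrix()@np.diag([1,-1,-1]) for k in (0,np.pi)]
def quat(yaw,pos):
    best=None
    for M in down(yaw):
        q=R.from_matrix(M).as_quat(); j=robot.ik(pos,q)
        if j is not None and (best is None or abs(j[5])<best[0]): best=(abs(j[5]),q,j)
    return best[1]
E
python3 - <<'E'
from h import *
r=cap("top","t1.png");im=r["color"]; hsv=cv2.cvtColor(im,cv2.COLOR_BGR2HSV)
def roi(x,y,w,h):
    m=np.zeros(im.shape[:2],bool);m[y:y+h,x:x+w]=1;return m
H,S,V=[hsv[...,i].astype(int) for i in range(3)]
pl=roi(283,160,66,88)
w=box(r,largest(pl&(S<60)&(V>170)),.063); print("plate",w)
b=box(r,largest(pl&(H>100)&(H<125)&(S>150)&(V>60)),.064); print("platen",b)
y=roi(160,180,62,45)&(H>20)&(H<35)&(S>130)&(V>120)
f=box(r,y,.05); print("fins",f)
for l,z in (("jar_lid",.014),):
    q=robot.spot_in(l,"top")[0]["rect"]; print(l,unproj(r,[q[0]+q[2]/2,q[1]+q[3]/2],z))
# look from above with the wrist
yr=f[2] if abs(f[2])<.8 else f[2]-np.pi/2
for n,c,yaw in (("rack",f[0],yr),("plat",w[0],w[2])):
    p=[c[0]-.02,c[1],.28]
    robot.goto(p,quat(yaw,p)); robot.dwell(.3)
    rr=cap("wrist",f"w_{n}.png"); s=robot.get_state()
    print(n,s["clock"],s["tcp_pos"],s["joints"],rr["mount"].round(3),rr["camera_matrix"][0], s["contact_force"])
E
```

```text
plate (array([ 0.50657904, -0.13666325]), array([168.8,  49.5]), np.float64(0.25069265782821715))
platen (array([ 0.48499686, -0.0963951 ]), array([188.3,  32.6]), np.float64(0.24355886486097877))
fins (array([0.52896979, 0.17750491]), array([112.8,  83.7]), np.float64(1.4775762344202534))
jar_lid [[ 0.68252149 -0.02350208  0.014     ]]
rack 3.05 [0.50888006 0.17788084 0.27992449] [ 2.36682154e-01 -1.42651853e-01  1.85684471e+00  1.09068303e-06
  1.42750959e+00 -1.24154023e+00] [[ 0.     0.955  0.298  0.076]
 [ 1.     0.    -0.001 -0.001]
 [-0.001  0.298 -0.955 -0.128]
 [ 0.     0.     0.     1.   ]] [341.7857726    0.         250.74789626] [ 0.94568046  0.05702805 -0.78369163]
plat 5.2833 [ 0.48663048 -0.13644962  0.27998292] [-3.79636813e-01 -2.21903414e-01  1.92519602e+00  1.06113707e-05
  1.43833695e+00  9.39973210e-01] [[ 0.     0.955  0.297  0.076]
 [ 1.    -0.     0.     0.001]
 [ 0.001  0.297 -0.955 -0.128]
 [ 0.     0.     0.     1.   ]] [341.7857726    0.         250.74789626] [ 0.38041732  0.53168099 -0.3649659 ]
```

View pics/w_rack.png

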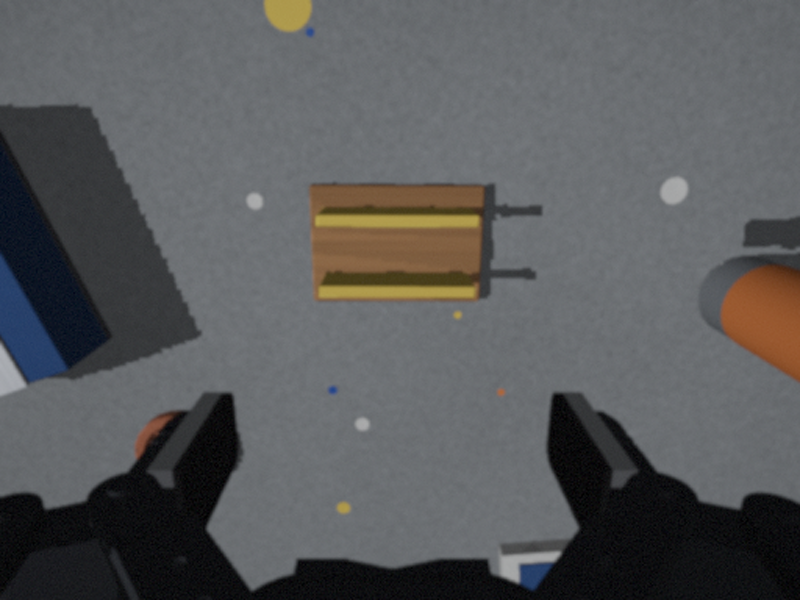

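View pics/w_plat.png

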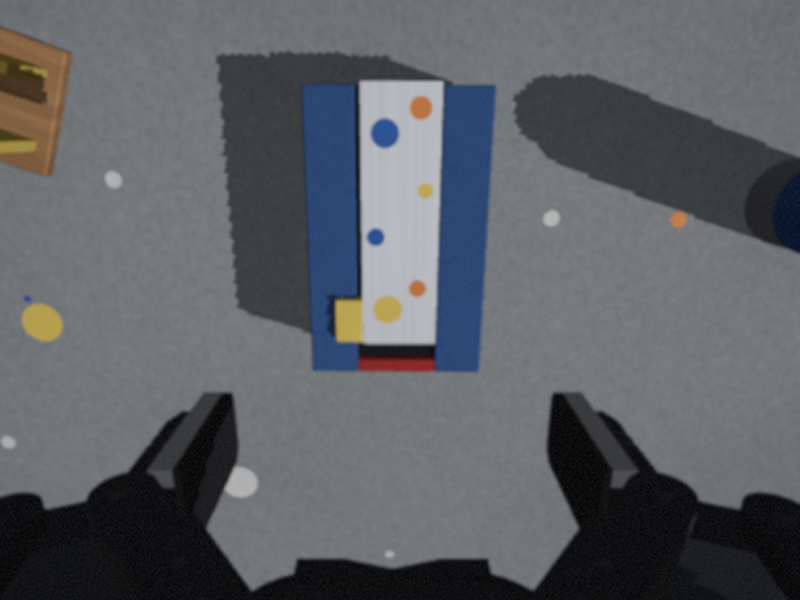

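The rack view shows both fin tops cleanly (315–480 px across, rows 215–228 and 286–299). The platen view shows the plate (360–443 × 80–345), the shoe at (348,320) and the open edge around row 86. Next I'll refine the poses from these wrist pictures.

```bash
python3 - <<'E'
from h import *
def ld(n): return dict(np.load(f"pics/{n}.png.npz"))
def hsv(r): return [c.astype(int) for c in cv2.split(cv2.cvtColor(r["color"],cv2.COLOR_BGR2HSV))]
def roi(r,x0,x1,y0,y1):
    m=np.zeros(r["color"].shape[:2],bool);m[int(y0/1.5625):int(y1/1.5625),int(x0/1.5625):int(x1/1.5625)]=1;return m
r=ld("w_rack");H,S,V=hsv(r)
print("fins wrist",box(r,roi(r,300,500,200,310)&(H>20)&(H<35)&(S>110)&(V>140),.05))
r=ld("w_plat");H,S,V=hsv(r)
m=roi(r,290,510,60,380)
print("plate wrist",box(r,largest(m&(S<60)&(V>150)),.063))
bl=m&(H>100)&(H<125)&(S>120)&(V>70)
n,l,s,_=cv2.connectedComponentsWithStats(bl.astype(np.uint8))
for k in range(1,n):
    if s[k,4]>500: print("guide",s[k],box(r,l==k,.064))
print("red",box(r,largest(m&((H<8)|(H>172))&(S>150)&(V>60)&(np.arange(384)[:,None]>220)),.064))
r=ld("t1");H,S,V=hsv(r)
y=np.zeros(V.shape,bool);y[180:225,160:222]=1
y&=(H>20)&(H<35)&(S>130)
n,l,s,_=cv2.connectedComponentsWithStats(y.astype(np.uint8))
for k in range(1,n): 
    if s[k,4]>20:print("fin top cam",s[k],box(r,l==k,.05))
E
```

```text
fins wrist (array([0.51669452, 0.18028128]), array([109.3,  57. ]), np.float64(1.4784512159963992))
plate wrist (array([ 0.50726685, -0.13688507]), array([168.9,  49.9]), np.float64(0.2455229295201553))
guide [ 193   54   37  183 5244] (array([ 0.48585339, -0.0968365 ]), array([186.7,  32.4]), np.float64(0.24515329940560915))
guide [ 278   54   39  183 5262] (array([ 0.50681378, -0.17914603]), array([186.6,  30.4]), np.float64(0.23716944206317425))
red (array([ 0.41060587, -0.15957471]), array([51.6,  9.5]), np.float64(-1.3190143362122964))
fin top cam [171 190  44   6 151] (array([0.54012848, 0.1769534 ]), array([111.8,   9.2]), np.float64(1.475491645076994))
fin top cam [170 209  44   6 139] (array([0.49107562, 0.18042906]), array([111.6,   8.1]), np.float64(1.4776043307697537))
```

```bash
cat >> h.py <<'E'
YAW=.244; AX=np.array([np.cos(YAW),np.sin(YAW),0]); PC=np.array([.507,-.1368,0]); RK=np.array([.516,.1795,0]); RYAW=-.0925
def F(n=4):
    a=[]
    for _ in range(n): a.append(robot.get_state()["contact_force"]); robot.dwell(.02)
    return np.mean(a,0)
E
python3 - <<'E'
from h import *
robot.close(20)
p=PC-.018*AX; p[2]=.095
robot.goto(p,quat(YAW,p)); robot.dwell(.3)
b=F(); b2=F(); print("base",b,b2); np.save("base.npy",b)
q=p.copy(); q[2]=.066
hit=robot.move_l(q,v=.012,f_stop=3.5)
s=robot.get_state(); print(hit,s["tcp_pos"],s["clock"],s["finger_gap"])
for i in range(14):
    f=F()-b; s=robot.get_state(); print(round(s["clock"],2),s["tcp_pos"].round(5),f.round(2))
    if f[2]>10.5: break
    if i==0: z=s["tcp_pos"][2]
    z-=.0003 if f[2]>7 else .0005
    robot.move_l([p[0],p[1],z],v=.01)
E
```

```text
base [-0.10116694 -0.14219172  0.14356635] [ 0.10719426 -0.16818427  0.35979469]
True [ 0.48957938 -0.14118264  0.07658347] 8.725 -2.666666550961186e-06
8.79 [ 0.48956 -0.14117  0.07656] [ 0.63 -0.34  2.46]
9.11 [ 0.48963 -0.14119  0.07653] [-1.84  0.63  5.17]
9.43 [ 0.48965 -0.14118  0.07612] [-1.24  0.56  5.62]
9.74 [ 0.48963 -0.14119  0.07568] [-1.86  1.22  6.14]
10.06 [ 0.48971 -0.14121  0.07531] [-1.85  0.83  6.32]
10.38 [ 0.48971 -0.14122  0.0749 ] [-2.18  0.96  6.97]
10.69 [ 0.48971 -0.1412   0.07448] [-2.67  0.85  7.63]
11.01 [ 0.48972 -0.14122  0.07427] [-2.73  1.45  8.69]
11.32 [ 0.48975 -0.14121  0.07403] [-3.2   1.43  8.69]
11.64 [ 0.48976 -0.14122  0.07379] [-3.07  1.12  8.72]
11.96 [ 0.48975 -0.14121  0.07352] [-3.25  1.76  9.65]
12.28 [ 0.48975 -0.14122  0.07328] [-3.01  1.32  9.38]
12.59 [ 0.48975 -0.14122  0.07302] [-3.49  1.44 10.06]
12.91 [ 0.48978 -0.1412   0.07277] [-3.16  1.18 10.01]
```

```bash
python3 - <<'E'
from h import *
b=np.load("base.npy"); s=robot.get_state()
p=PC-.018*AX; z=s["tcp_pos"][2]-.0013
robot.move_l([p[0],p[1],z],v=.01)
for i in range(1,10):
    f=F(5)-b; s=robot.get_state(); print(round(s["clock"],2),s["tcp_pos"].round(5),f.round(2))
    if not 8<f[2]<14: print("abort"); break
    z-=np.clip((11.6-f[2])*.0005,-.0008,.0006)
    t=p+AX*.0069*min(i,8)
    if i<9: print(robot.move_l([t[0],t[1],z],v=.03,f_stop=8))
r=cap("side","s2.png")
im=cv2.resize(r["color"][150:300,200:400],(800,600),interpolation=cv2.INTER_CUBIC);cv2.imwrite("pics/s2c.png",im)
E
```

```text
13.49 [ 0.48977 -0.14123  0.07255] [-3.6   1.63  9.99]
False
13.96 [ 0.49552 -0.13988  0.07133] [-5.49 -0.35  9.53]
False
14.43 [ 0.50186 -0.1383   0.0705 ] [-6.52 -1.39  8.87]
False
14.89 [ 0.5089  -0.13662  0.07003] [-4.62 -0.82  8.06]
False
15.36 [ 0.51524 -0.13503  0.0695 ] [-6.84 -1.53 10.26]
False
15.82 [ 0.52189 -0.13335  0.06898] [-7.54 -1.22 10.53]
False
16.29 [ 0.52868 -0.13169  0.06856] [-7.26 -1.07 10.96]
False
16.76 [ 0.53648 -0.12985  0.06889] [-5.24  0.67 11.05]
False
17.23 [ 0.5433  -0.12814  0.06871] [-4.32  0.74 11.1 ]
```

View pics/s2c.png

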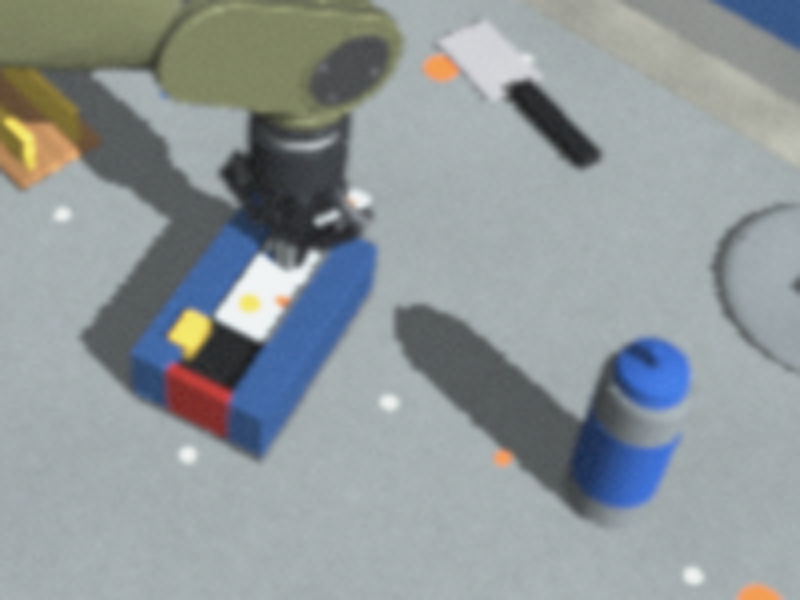

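The plate has slid: bare deck now shows behind it, up to about the shoe. I'll lift off and measure it with the wrist camera.

```bash
python3 - <<'E'
from h import *
s=robot.get_state();p=s["tcp_pos"].copy()
p[2]=.084; robot.move_l(p,v=.03)
p=PC+.03*AX; p[2]=.28
robot.move_l(p,v=.25); robot.gripper_open(); robot.dwell(.1)
r=cap("wrist","w3.png")
H,S,V=[c.astype(int) for c in cv2.split(cv2.cvtColor(r["color"],cv2.COLOR_BGR2HSV))]
m=np.zeros(V.shape,bool); m[20:240,180:330]=1
c,wh,a=box(r,largest(m&(S<60)&(V>150)),.063)
d=np.r_[c,0]-PC; print("plate",c,wh,a,"travel",d@AX*1000,"side",(d@[-AX[1],AX[0],0])*1000, robot.get_state()["clock"])
E
```

```text
plate [ 0.55278979 -0.12589995] [168.6  51. ] 0.2485086160629999 travel 47.066774204519184 side -0.4849906723951958 19.8583
```

View pics/w3.png

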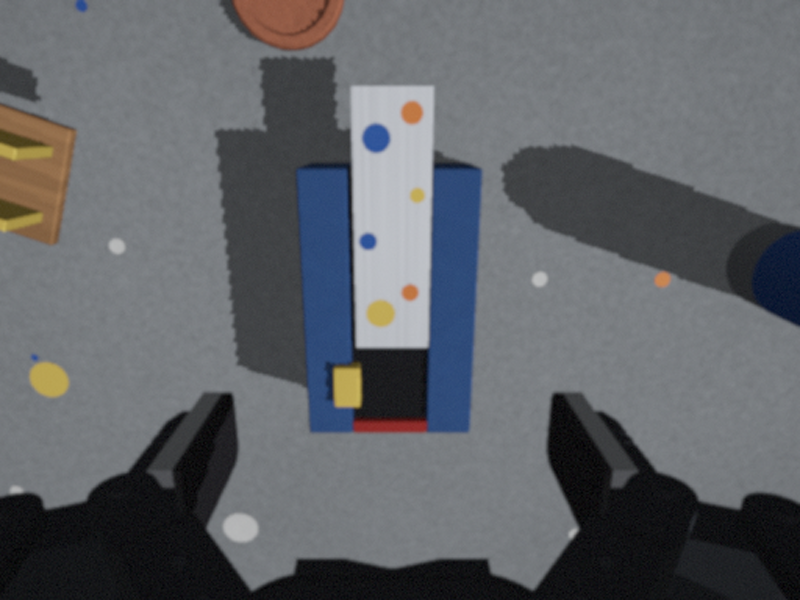

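The plate overhangs by about 48 mm (front edge at row 86, platen edge at row 168), and its rear at row 348 is ahead of the shoe. I'll pinch it 23 mm out from the edge and lift.

```bash
python3 - <<'E'
from h import *
a=.246; ax=np.array([np.cos(a),np.sin(a),0]); C=np.array([.5528,-.1259,0])
p=C+.0603*ax; p[2]=.10
q=quat(a,p); robot.goto(p,q)
b=F(2)
print(robot.move_l([p[0],p[1],.055],v=.08,f_stop=6)); f=F(2)-b
s=robot.get_state();print(s["tcp_pos"],f.round(2),s["clock"])
robot.close(50); s=robot.get_state(); print("gap",s["finger_gap"],s["tcp_pos"],(F(3)-b).round(2),s["wrist_torque"].round(2))
robot.move_l([p[0],p[1],.065],v=.02); print((F(3)-b).round(2))
robot.move_l([p[0],p[1],.15],v=.1); robot.dwell(.1)
s=robot.get_state(); print("gap",s["finger_gap"],(F(3)-b).round(2),s["wrist_torque"].round(3),s["clock"])
r=cap("wrist","w4.png"); r2=cap("side"); cv2.imwrite("pics/s4.png",cv2.resize(r2["color"][130:250,200:360],(533,400)));
w=cv2.resize(r["color"],(533,400)); cv2.imwrite("pics/both4.png",np.vstack([w[:],])) ; 
cv2.imwrite("pics/both4.png",cv2.resize(np.hstack([w,cv2.imread("pics/s4.png")]),(800,300)))
E
```

```text
False
[ 0.61155468 -0.11128401  0.05516823] [-0.1   0.04 -0.56] 21.4417
gap 0.0480961974869925 [ 0.61160745 -0.11085496  0.05563636] [-0.2   3.2   2.06] [ 0.47  0.14 -0.1 ]
[-0.52  0.91 -1.48]
gap 0.04804563424715362 [-0.25  0.28 -1.02] [0.052 0.001 0.007] 23.7333
```

View pics/both4.png

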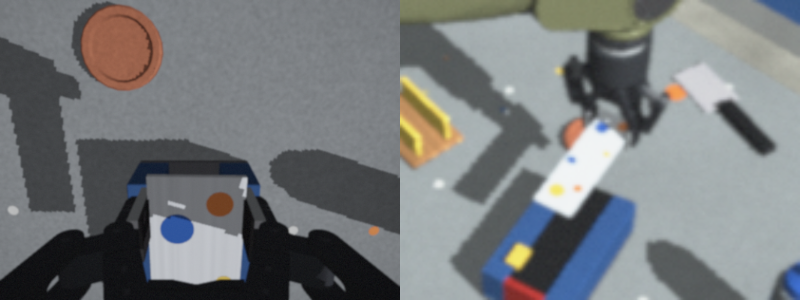

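The plate is held and has left the deck. I'll check the grasp offset, move above the rack, and check its level there against the predicted outline.

```bash
python3 - <<'E'
from h import *
r=dict(np.load("pics/w4.png.npz"))
k=1.28
P=unproj(r,np.array([[148,177],[247,180]])*k,.159); t=robot.get_state()["tcp_pos"]
M=R.from_quat(robot.get_state()["eef_rot"]).as_matrix()
print("front corners in tool (mm)",((P-t)@M*1000).round(1))
rx=np.array([np.cos(RYAW),np.sin(RYAW),0])
p=RK+.0603*rx; p[2]=.15
robot.goto(p,quat(RYAW,p)); 
robot.move_l([p[0],p[1],.09],v=.15); robot.dwell(.2)
s=robot.get_state(); t=s["tcp_pos"];print(t,s["joints"].round(2),s["clock"],s["finger_gap"])
r=cap("side","s5.png"); ry=np.array([-rx[1],rx[0],0])
c=t-.0603*rx+[0,0,.008]
big=cv2.resize(r["color"],None,fx=6,fy=6,interpolation=cv2.INTER_CUBIC)
uv=proj(r,[c+sx*.085*rx+sy*.025*ry for sx,sy in ((1,1),(1,-1),(-1,-1),(-1,1))])
cv2.polylines(big,[np.int32((uv+.5)*6)],True,(0,0,255),1)
m=np.int32(uv.mean(0)*6); cv2.imwrite("pics/s5c.png",big[m[1]-300:m[1]+300,m[0]-400:m[0]+400])
E
```

```text
front corners in tool (mm) [[ 24.9 -22.4  -9.9]
 [ 23.4  24.9  -9.9]]
[0.57713227 0.17412535 0.09166671] [ 0.2   0.16  1.88 -0.    1.1  -1.27] 26.6417 0.04852673090653782
```

View pics/s5c.png

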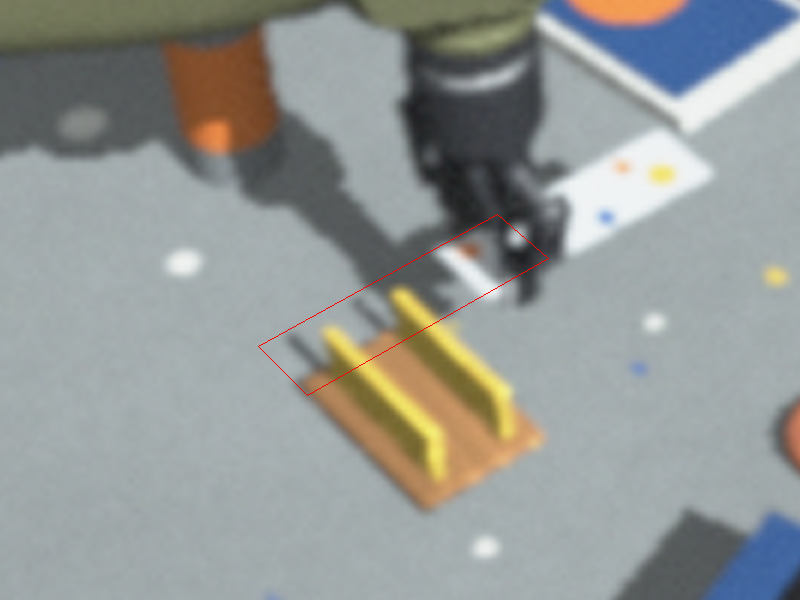

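The nearest-orientation choice gave the plate a half turn, so it extends away from the robot. That's allowed, so I'll grip on the near side instead: TCP at the rack minus 60 mm. Then I'll re-check the outline.

```bash
python3 - <<'E'
from h import *
rx=np.array([np.cos(RYAW),np.sin(RYAW),0])
p=RK-.0603*rx; p[2]=.10
robot.move_l(p,v=.12); robot.move_l([p[0],p[1],.075],v=.1); robot.dwell(.2)
s=robot.get_state(); t=s["tcp_pos"];print(t,s["clock"])
ry=np.array([-rx[1],rx[0],0]); c=t+.0603*rx+[0,0,.008]
out=[]
for n in ("side","top"):
    r=cap(n,n+"6.png")
    big=cv2.resize(r["color"],None,fx=6,fy=6,interpolation=cv2.INTER_CUBIC)
    uv=proj(r,[c+sx*.085*rx+sy*.025*ry for sx,sy in ((1,1),(1,-1),(-1,-1),(-1,1))])
    cv2.polylines(big,[np.int32((uv+.5)*6)],True,(0,0,255),1)
    m=np.int32(uv.mean(0)*6); out.append(big[m[1]-250:m[1]+250,m[0]-200:m[0]+200])
cv2.imwrite("pics/c6.png",np.hstack(out))
E
```

```text
[0.45655918 0.18519081 0.0757104 ] 28.45
```

View pics/c6.png

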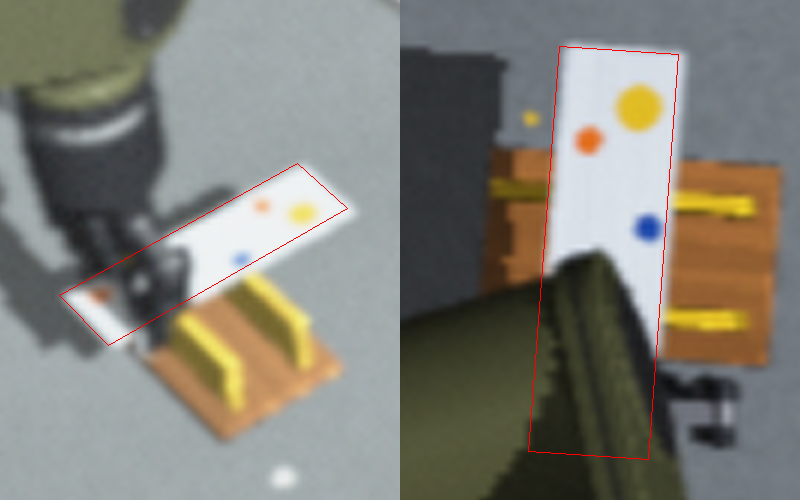

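The held plate is level, squarely aligned and centred over the fins in both views, within about 1–2 mm. Lowering gently.

```bash
python3 - <<'E'
from h import *
rx=np.array([np.cos(RYAW),np.sin(RYAW),0]); p=RK-.0603*rx
robot.move_l([p[0],p[1],.054],v=.05); robot.dwell(.2); b=F(5)
hit=robot.move_l([p[0],p[1],.040],v=.008,f_stop=2.5)
s=robot.get_state(); print(hit,s["tcp_pos"],s["clock"])
for i in range(8):
    f=F(5)-b; w=robot.get_state(); print(w["tcp_pos"].round(5),f.round(2),w["wrist_torque"].round(2),w["clock"])
    if f[2]>3: break
    robot.move_l(np.r_[p[:2],w["tcp_pos"][2]-.0005],v=.01)
E
```

```text
True [0.45589376 0.18505844 0.04555804] 30.4583
[0.45587 0.18504 0.04553] [0.45 0.66 3.19] [ 0.01 -0.23  0.03] 30.5417
```

```bash
python3 - <<'E'
from h import *
robot.gripper_open(); robot.dwell(.2)
p=robot.get_state()["tcp_pos"].copy(); 
print(robot.move_l([p[0],p[1],.09],v=.06,f_stop=4))
p=np.array([.42,.19,.27]); robot.move_l(p,v=.2)
p=np.array([.47,.185,.28]); robot.goto(p,quat(RYAW,p)); robot.dwell(.2)
r=cap("wrist","w7.png"); print(robot.get_state()["clock"])
H,S,V=[c.astype(int) for c in cv2.split(cv2.cvtColor(r["color"],cv2.COLOR_BGR2HSV))]
m=np.zeros(V.shape,bool); u=proj(r,np.r_[RK[:2],.053])[0]; m[max(0,int(u[1]-140)):int(u[1]+140),int(u[0]-110):int(u[0]+110)]=1
c,wh,a=box(r,largest(m&(S<60)&(V>165)),.053)
rx=np.array([np.cos(RYAW),np.sin(RYAW)]); d=c-RK[:2]
print("plate",c,wh,a,"along",d@rx*1e3,"across",d@[-rx[1],rx[0]]*1e3,"yaw err deg",np.degrees(a-RYAW))
E
```

```text
False
33.7333
plate [0.51720953 0.17784479] [167.8  49.4] -0.10395888999622382 along 1.3572517470164631 across -1.5364138578976567 yaw err deg -0.6565460346883051
```

View pics/w7.png

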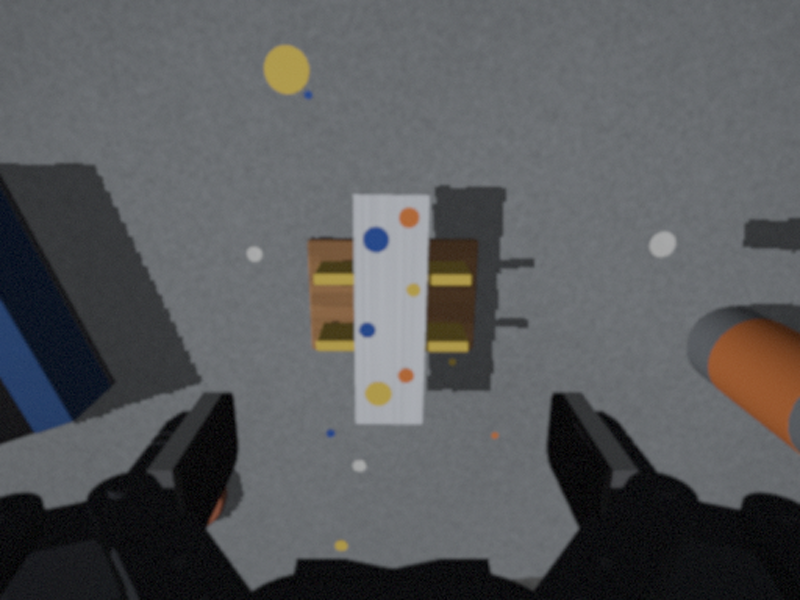

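The plate rests across both fins, within about 2 mm of centre and under 1° from square. The gripper is clear, so I'm handing in.

```bash
python3 -c "
from bench import robot
print(robot.sign_off(), robot.get_state()['clock'])"
```

```text
the job is handed in; nothing more can be done
the job is handed in; nothing more can be done
```

The masking plate is lying across both yellow fins of the drying rack, and the job is handed in. The clock was at about 34 s at the last check, against the 61 s limit.

- **Slide:** I pressed on the plate at about 8–11 N, which is what I read between steps and is under the 15 N limit. It slid about 47 mm, ending with roughly 48 mm of overhang and clear of the shoe. The tool moved about 8 mm farther than the plate, so the fingertips slipped a little.
- **Pinch and lift:** I pinched the overhanging end and lifted the plate straight up. It hung level.
- **Placing:** The plate went onto the fins at about 3 N, under the 25 N limit, and I opened the fingers only after that contact. It is turned end for end compared with the start, which the task allows.

**Last check:** In the final wrist picture the plate spans both fins. It is off centre by 1.4 mm lengthwise and 1.5 mm sideways, and 0.7° from square. The camera calibration is only good to about 2 mm, so these offsets are within measuring error. I judged level by eye in the pictures, without measuring it on the rack.

Nothing failed. The two cameras' rack positions differed by about 2 mm, so I aimed roughly between them. The gripper was clear of everything at hand-in, and no move was made near the cans or onto the lid.

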